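Hold the side core open

ROBOT

A 6-joint arm with a two-finger parallel gripper is mounted at the origin on a cart in front of the work surface, level with it; the furniture and walls round the work are solid. World frame = base frame: x ahead of the robot, y to its left, z up, the work surface at z = 0. Lengths are in mm, angles in rad, forces in N, time in s.
With the tool pointing down it reaches from about 275 to 750 mm from the base axis. Payload 10.2 kg.
Tool frame: the origin (TCP) lies on the centre line of the jaws, within the pads' length; the fingertips stand 17 mm ahead of it and the grasp point (between the pads) lies 2 mm behind it (ctrl.tip_extent is the distance from the TCP to the fingertips, in mm); z points along the fingers, y is the line along which they close (so a half turn about z gives the same grasp; the last joint's range is limited). The gripper opens to 85 mm and grips with 20 to 120 N. Pads are 22 mm wide; open, the fingers measure 114 mm over their backs; the gripper's body (76 mm by 85 mm) begins 54 mm behind the grasp point. The pads swing forward as they close: fully open they stand 13 mm farther back than shut.
Start: joints at [0.975, 0.313, 1.498, -0, 1.331, -0.223], TCP at [191.231, 488.94, 218.294] pointing down, gripper open.
Joint ranges: [-2.94, 2.94], [-0.97, 2.17], [0.19, 2.56], [-1.23, 4.37], [0.02, 3.11], [-2.88, 2.88]. Speed limits (rad/s): [2.39, 2.39, 3.01, 3.14, 3.14, 3.14].

INTERFACE

Orientations are given as a unit quaternion [w, x, y, z].
In Python, from rig import sensors, capture, ctrl, cut_out, place_of gives the robot as it stands.
- The arm moves only by the shell command python3 -m jog 'ROWS' [FORCE]. ROWS is JSON, a list of rows, each a list of 3 entries, a list of its own where there are three numbers: the shift along the world's x, y, z in mm, then the turn, a rotation vector about the world's x, y, z in degrees, then the closure, from 0 (fully open) to 1 (shut). A call has exactly 8 rows; each row is the pose to reach, as a shift and turn from the pose commanded when the call began; what a row does not reach only later rows make up. A row lasts 1/12 s, in which the tool goes at most 41.7 mm and 7.16 degrees, less where a joint would pass 70% of its speed; a pose out of reach is approached as far as the arm can. A call with a gripper value outside its range is refused whole. The fingers move at their own pace and stop on an object; FORCE is the grip in N (left out, the last holds). Time passes only in rows, so rows that repeat a pose let the fingers close, or fill a call up. It gives the time, the measured TCP pose, the force and the opening at its end, in the units of the state.
- sensors.sense(): the state, without advancing time (a new reading comes with each control period).
- capture(name): name is "scene" or "top" or "wrist"; returns a dict with "color" (420x560x3 uint8, blue, green, red), "z_map" (420x560 float32, mm along the optical axis (not along the pixel's ray), 0 where there is no reading), "camera_matrix" (3x3 intrinsics, pixels), "R" (3x3) and "t" (3): a world point X has camera coordinates R X + t. Camera axes: x right, y down, z forward; pixel columns grow to the right and rows downward; lengths in mm; the calibration is good to about 2 mm. A picture is of the moment at which its call begins.
- ctrl.finish_job(): hands the job in, once; it reports no verdict.
Trained networks look in a picture, given as the dict that the camera call returned (one of the last four; its "shot" number tells which), for a name from the list of things; names that differ only in an ending like _2 or _b are one class to them, and where a whole thing is asked for, a point or a joint stands for the part that bears it (a point fixed in the world has none). Each returns a list of dicts, best first, with "p" (0 to 1); they miss things now and then, are a little off and sometimes report something else, mostly with a low value. They report only what shows in the picture. A call takes as long as a camera call. They do not tell look-alikes from the thing itself.
- cut_out(picture, query): "region" (420x560 bool, what is visible of it) and "box" ([left, top, right, bottom] in pixels, round what is visible of it).
- place_of(picture, query): "centre" ([row, column] in pixels: a listed point, or the origin of a listed thing).
The state is a dict: "time_s": time; "joints": joint angles; "dq": joint speeds; "tau": joint torques, N m; "eef_pos": TCP position; "ee_rot": TCP orientation; "force": force on the tool from outside, world axes, zero at the start; "wrist_torque": the same for the moment, N m; "grip_width": opening from 0.0 (shut) to 1.0 (fully open).
Only numpy, scipy, OpenCV 4.12 (cv2) and the standard library are available. Lean on these libraries where they do the work, as an engineer would, in place of code of your own. Each camera call takes 0.05 s, during which the arm holds its last target. There are 200 camera calls.

TASK

The side-core mould on the bench is still locked: lift out the loose bar that lies across its two guides and lay it flat on the black rubber mat, without dropping it. Then pull the spring-loaded core slide out by its handle until the line across the slide meets the line on the index tab, and finish while still holding it there against the spring, so that I can lift the insert out of the mould. Leave the tools and parts lying around where they are.

Things in the scene. Friction and masses are not known exactly. Their poses are not given: they have to be found in the camera images.
- core_mould: Low steel side-core mould fixed to the table: base plate 210 x 136 x 14 mm. Origin on the table under the middle of the lock bar's seat; +x from the handle end to the cavity end, +y left, z up. Guides along x at y = +/-46 to 58 mm, top z = 50 mm. Cavity block at x = 74 to 146 mm, top z = 50 mm, with a steel insert in its pocket (leave it)
- bar_seat (a point): Where the lock bar's underside rests, z = 44 mm above the table: in the middle between two notches in the guides (29 mm long in x, 6 mm deep). Below it two coil springs, 15 mm thick, on the draw rods at y = +/-36 mm, top z = 42 mm; open down to z = 14 mm between them. End plate at x = -54 to -40 mm, top z = 52 mm (30 mm within 20 mm of the middle). Axes as the mould
- core_slide (a joint): How far the core slide is pulled out (m): 0 home in the mould, grows along the mould's -x, hard stop at 0.040. Two springs push it home: about 4.4 N at 0 plus 220 N per m, so 10 to 13 N at the mark; let go, it runs back. With the lock bar in its notches it moves only about 2 mm
- handle (a point): Middle of the slide's handle: round steel bar, 12 mm diameter, along the mould's y, centre 42 mm above the table; two end lugs leave 59 mm clear between them. At home at x = -114 mm of the mould, 60 mm before the end plate. Nothing below it but the table. Moves with the slide; axes as the mould
- slide_line (a point): Middle of the black line (2 mm wide) across the top of the slide's crosshead (x = 62 to 74 mm when home), z = 54 mm, at x = 68 mm of the mould when home. From the bar to the crosshead run two side rails, y = +/-26 to 45 mm, top z = 54 mm; between them a channel 52 mm wide, floor z = 32 mm: room for a finger. Axes as the mould
- mark (a point): Inner end of the white line (2 mm wide) on the index tab, a dark plate 14 mm long clamped on the left guide, line at z = 54 mm, beside the slide. It is set anew each time, 24 to 36 mm nearer the handle than the slide's line at home. The lines meet when slide_line and mark have the same x in the mould's frame. Fixed; axes as the mould
- lock_bar: Lock bar: loose dark steel bar 26 x 116 x 16 mm (x, y, z), about 0.28 kg, with two thin pins 10 mm high on top near its middle; lies in the notches across the guides, long side along the mould's y. Origin in the middle of its underside, z up. Beside its middle both long sides are free over the full height, 25 mm before it and 48 mm behind
- mat (a point): Middle of the black rubber mat in front of the press, on its surface, level with the table (z = 0): 248 mm in world x by 404 mm in world y. The press rises close behind it, beyond world x = 0.6
- insert_a: Steel mould insert 34 x 62 x 18 mm lying on the mat; origin in the middle of its underside; leave alone
- insert_b: Steel mould insert 34 x 62 x 20 mm lying on the mat; origin in the middle of its underside; leave alone
- strap_clamp: Forged strap clamp 30 x 100 x 16 mm (long along its y) lying on the mat; origin in the middle of its underside; leave alone
- brass_drift: Hexagonal brass rod 15 x 126 x 13 mm (long along its y) lying at the right side of the mould; leave alone
- hex_key: Black hexagon key 33 x 93 x 6 mm lying at the left side of the mould; leave alone
- screwdriver: Screwdriver 25 x 170 x 23 mm lying at the left front of the table; leave alone
There are look-alikes about, which are no part of the job. Leave any blue look-alike of the lock_bar alone.

How it is judged (in metres and radians):
On the way, in this order (a step that is already met when the one before it is completed fails the run):
1. the lock bar lies flat on the mat, let go, with the slide still home (world x of lock_bar between 0.405 and 0.645 m and world y of lock_bar between -0.5 and -0.1 m and height (world z) of lock_bar below 0.006 m and angle between lock_bar's own z axis and vertical below 0.12 rad and linear speed of lock_bar below 0.03 m/s and contact force between the fingers and lock_bar below 0.2 N and value of joint core_slide below 0.006 m), for 0.2 s.
2. the slide is pulled out by the fingers until its line meets the line on the tab (x of slide_line in the frame of mark between -0.003 and 0.003 m and contact force between the fingers and core_slide above 4 N), for 0.4 s.
At the end, for the whole second after the job is handed in: The slide's line is within 3 mm of the tab's line along its travel, still (under 10 mm/s), held by the fingers with over 4 N and not touched by the lock bar; the lock bar lies flat (underside within 6 mm of the surface, tilt under 0.12 rad), at rest, its middle on the mat (all of step 2 and velocity of joint core_slide between -0.01 and 0.01 m/s and contact force between lock_bar and core_slide below 0.1 N and world x of lock_bar between 0.405 and 0.645 m and world y of lock_bar between -0.5 and -0.1 m and height (world z) of lock_bar below 0.006 m and angle between lock_bar's own z axis and vertical below 0.12 rad and linear speed of lock_bar below 0.03 m/s); the arm keeps its last pose, push and grip.
It fails at once if the lock bar is dropped (falls free faster than 0.7 m/s, that is from about 25 mm) (linear speed of lock_bar above 0.7 m/s and contact force between the fingers and lock_bar below 0.1 N).
It fails at once if a tool or part lying around is shifted by more than 30 mm (distance of any of insert_a, insert_b, strap_clamp, brass_drift, hex_key, screwdriver from where it was at the start of the episode above 0.03 m).
It also fails if it takes over 72 s, if anything falls off the work surface, if the arm or the gripper's body presses on something with over 40 N, if the wrist force passes 120 N, or if a joint passes its speed limit or range.

## Working session

There is one attempt and no reset: what is moved stays moved. The work goes in short steps, Python scripts to look and compute and a shell command to move; the robot and the scene stay as the last step left them, time stands still between calls to the robot, and variables do not carry over. Pictures are saved under pics/ and viewed, on a budget of 15 in all, crops included, one or two more only if the job needs it, and the job is handed in when it is done.

```bash
ls; mkdir -p pics
cat > h.py <<'E'
import numpy as np, cv2
from rig import sensors, capture, ctrl, cut_out, place_of
def world(p,r,c,z=None):
    K,R,t=p["camera_matrix"],np.array(p["R"]),np.array(p["t"])
    d=np.linalg.inv(K)@np.array([c,r,1.0])
    if z is None:
        a=p["z_map"][int(r)-1:int(r)+2,int(c)-1:int(c)+2]; s=np.median(a[a>0]) if (a>0).any() else np.nan
    else:
        o=-R.T@t; v=R.T@d; s=(z-o[2])/v[2]
    return R.T@(d*s-t)
def pix(p,X):
    q=p["camera_matrix"]@(np.array(p["R"])@np.array(X,float)+p["t"]); return q[1]/q[2],q[0]/q[2]
E
python3 - <<'E'
from h import *
a=[]
for n in ("scene","top"):
    p=capture(n); cv2.imwrite(f"pics/{n}0.png",p["color"])
    np.savez(f"{n}0.npz",**p)
    for q in ("core_mould","bar_seat","handle","slide_line","mark","lock_bar","mat","insert_a","strap_clamp"):
        for o in place_of(p,q)[:3]:
            r,c=o["centre"]; print(n,q,round(o["p"],2),np.round([r,c]),np.round(world(p,r,c)))
E
```

```text
pics
scene core_mould 0.58 [250. 251.] [622. 133.  15.]
scene core_mould 0.26 [275. 225.] [649. 228.  -1.]
scene bar_seat 0.78 [240. 254.] [614. 126.  51.]
scene handle 0.84 [254. 288.] [511. 125.  44.]
scene handle 0.5 [168. 322.] [ 587. -295.   14.]
scene slide_line 0.78 [227. 232.] [693. 107.  52.]
scene mark 0.23 [178. 340.] [ 516. -291.   -2.]
scene mat 0.92 [179. 344.] [ 503. -289.   -1.]
scene mat 0.59 [272. 222.] [662. 220.  -3.]
scene insert_a 0.53 [153. 353.] [ 519. -433.    9.]
scene insert_a 0.52 [169. 324.] [ 579. -298.    9.]
scene strap_clamp 0.67 [191. 308.] [ 580. -161.   15.]
top core_mould 0.7 [202. 244.] [619. 108.  55.]
top bar_seat 0.67 [200. 243.] [624. 109.  55.]
top handle 0.67 [239. 238.] [514. 123.  47.]
top handle 0.5 [236. 387.] [ 530. -304.   -1.]
top slide_line 0.58 [175. 244.] [696. 108.  52.]
top mark 0.55 [185. 221.] [666. 174.  52.]
top lock_bar 0.81 [197. 236.] [632. 129.  56.]
top lock_bar 0.58 [233. 183.] [529. 289.  15.]
top mat 0.88 [234. 387.] [ 537. -305.   -1.]
top insert_a 0.58 [246. 433.] [ 504. -429.   14.]
top insert_a 0.54 [237. 239.] [522. 128.  -3.]
```

Run:
```python
import cv2,numpy as np
t=cv2.imread("pics/top0.png");s=cv2.imread("pics/scene0.png")
cv2.imwrite("pics/top_crop.png",cv2.resize(t[120:320,150:480],(800,485),interpolation=cv2.INTER_CUBIC))
```

```text
(no output)
```

View pics/top_crop.png

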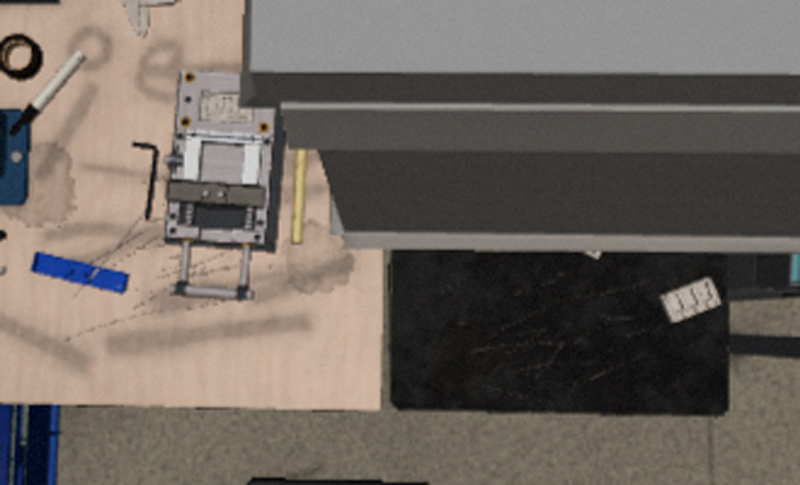

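View pics/scene0.png

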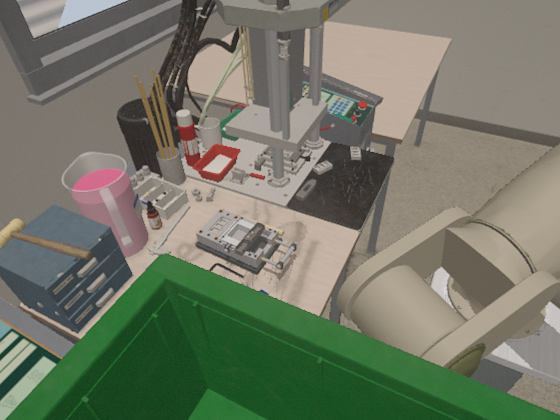

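Run:
```python
from h import *
from scipy.spatial.transform import Rotation as Ro
s=sensors.sense(); w,x,y,z=s["ee_rot"]; print(s["eef_pos"],np.round(Ro.from_quat([x,y,z,w]).as_matrix(),2).tolist())
pts=[]
for n in("top","scene"):
    p=np.load(n+"0.npz"); K,R,t=p["camera_matrix"],p["R"],p["t"]; Z=p["z_map"]
    print(n,"cam",-R.T@t)
    r,c=np.mgrid[0:420,0:560]; d=np.stack([c,r,np.ones_like(r)],-1)@np.linalg.inv(K).T*Z[...,None]
    W=(d-t)@R; W=W[Z>0]; pts.append(W)
W=np.vstack(pts)
m=(W[:,2]>70)&(W[:,0]>400)&(W[:,0]<800)&(W[:,1]<250)&(W[:,1]>-500)
V=W[m]
for y0 in range(-500,250,50):
    q=V[(V[:,1]>=y0)&(V[:,1]<y0+50)]
    if len(q): i=q[:,0]; print(y0,len(q),"xmin",np.round(np.percentile(i,2)),"z there",np.round(np.percentile(q[i<np.percentile(i,10),2],[0,50,100])),"zmin",np.round(q[:,2].min()))
p=capture("wrist"); print("wristcam",-p["R"].T@p["t"],p["R"].round(2).tolist(),p["camera_matrix"][0,0])
```

```text
[191.22377798 488.92127998 218.265341  ] [[-0.93, 0.36, -0.0], [0.36, 0.93, -0.0], [0.0, -0.0, -1.0]]
top cam [ 480.89304141  -64.32546573 1227.37159756]
scene cam [201.29597632 730.94941782 845.98022853]
-450 463 xmin 622.0 z there [ 90. 219. 516.] zmin 73.0
-400 846 xmin 577.0 z there [167. 199. 530.] zmin 167.0
-350 690 xmin 575.0 z there [168. 525. 541.] zmin 168.0
-300 1149 xmin 506.0 z there [888. 893. 901.] zmin 167.0
-250 3178 xmin 506.0 z there [888. 893. 896.] zmin 167.0
-200 6404 xmin 506.0 z there [ 889.  894. 1053.] zmin 70.0
-150 28176 xmin 504.0 z there [ 891. 1101. 1123.] zmin 165.0
-100 37358 xmin 504.0 z there [ 891. 1102. 1124.] zmin 884.0
-50 495 xmin 509.0 z there [ 893. 1098. 1104.] zmin 892.0
100 5 xmin 620.0 z there [71. 71. 71.] zmin 71.0
wristcam [116.47511762 518.13748342 374.57478911] [[0.36, 0.93, -0.0], [0.88, -0.34, 0.31], [0.29, -0.12, -0.95]] 337.1100360037485
```

Run:
```python
from h import *
for n in("top","scene"):
    p=np.load(n+"0.npz"); K,R,t=p["camera_matrix"],p["R"],p["t"]; Z=p["z_map"]
    r,c=np.mgrid[0:420,0:560]; d=np.stack([c,r,np.ones_like(r)],-1)@np.linalg.inv(K).T*Z[...,None]
    W=((d-t)@R)[Z>0]
    for x0 in range(0,800,100):
        print(n,x0,[(y0,int(np.percentile(q,98))) for y0 in range(0,700,100) for q in [W[(W[:,0]>=x0)&(W[:,0]<x0+100)&(W[:,1]>=y0)&(W[:,1]<y0+100),2]] if len(q)>15])
```

```text
top 0 [(0, 189), (100, 9), (200, -858), (300, -858), (400, -857), (500, 130), (600, -243)]
top 100 [(0, 9), (100, 3), (200, -858), (300, 519), (400, 384), (500, 185), (600, -241)]
top 200 [(0, -858), (100, -859), (200, -859), (300, 528), (400, 542), (500, 343), (600, -243)]
top 300 [(0, 2), (100, 3), (200, 3), (300, 4), (400, 3), (500, 356), (600, -242)]
top 400 [(0, 3), (100, 3), (200, 3), (300, 3), (400, 24), (500, 369), (600, 322)]
top 500 [(0, 51), (100, 51), (200, 14), (300, 59), (400, 66), (500, 4)]
top 600 [(0, 56), (100, 59), (200, 5), (300, 83), (400, 85), (500, 32), (600, 30)]
top 700 [(0, 53), (100, 52), (200, 3), (300, 80), (400, 81), (500, 51), (600, 8)]
scene 0 [(0, 34), (200, 599), (300, 598), (400, 560), (500, 545)]
scene 100 [(0, 12), (200, 597), (300, 595), (400, 562), (500, 544)]
scene 200 [(400, 544), (500, 544)]
scene 300 [(0, 2), (100, 2), (200, 2), (500, 544), (600, 295)]
scene 400 [(0, 2), (100, 2), (200, 2), (500, 544), (600, 544)]
scene 500 [(0, 52), (100, 52), (200, 10)]
scene 600 [(0, 58), (100, 60), (200, 7)]
scene 700 [(0, 52), (100, 52), (200, 2)]
```

```bash
python3 -m jog '[[[0,-40,0],[0,0,0],0],[[0,-80,0],[0,0,0],0],[[5,-120,0],[0,0,-7],0],[[40,-140,0],[0,0,-14],0],[[80,-155,0],[0,0,-21],0],[[120,-170,0],[0,0,-28],0],[[160,-185,0],[0,0,-35],0],[[195,-200,0],[0,0,-42],0]]'
python3 -m jog '[[[35,-25,0],[0,0,-5],0],[[70,-50,0],[0,0,-10],0],[[105,-75,0],[0,0,-15],0],[[140,-100,0],[0,0,-20],0],[[175,-125,0],[0,0,-25],0],[[210,-150,0],[0,0,-30],0],[[225,-165,0],[0,0,-33],0],[[225,-165,0],[0,0,-33],0]]'
python3 - <<'E'
from h import *
p=capture("wrist"); np.savez("w1.npz",**p); cv2.imwrite("pics/w1.png",p["color"])
for q in ("bar_seat","handle","slide_line","mark","lock_bar"):
    for o in place_of(p,q)[:2]:
        r,c=o["centre"]; print(q,round(o["p"],2),np.round([r,c]),np.round(world(p,r,c),1))
for o in cut_out(p,"lock_bar")[:2]:
    m=o["region"].astype(np.uint8); print(o["p"],o["box"],cv2.minAreaRect(cv2.findNonZero(m)))
E
```

```text
time_s: 1.72
eef_pos: [388.0, 287.8, 218.2]
ee_rot: [-0.0, 0.528, 0.849, 0.0]
force: [0.4, 1.5, -1.9]
grip_width: 0.999
time_s: 2.38
eef_pos: [614.0, 119.7, 216.6]
ee_rot: [0.0, 0.748, 0.664, -0.001]
force: [0.5, 0.3, -2.8]
grip_width: 0.999
bar_seat 0.62 [182. 292.] [628.  123.6  57.8]
handle 0.67 [189. 178.] [515.4 127.5  49. ]
slide_line 0.79 [179. 364.] [698.1 117.8  54.9]
mark 0.74 [134. 329.] [667.3 164.1  54.6]
lock_bar 0.74 [  5. 176.] [538.8 293.9  13.6]
lock_bar 0.65 [180. 291.] [627.9 125.8  58. ]
0.69 [278.0, 119.6, 305.9, 238.5] ((291.02362060546875, 179.04244995117188), (120.06049346923828, 28.538257598876953), 87.51044464111328)
```

View pics/w1.png

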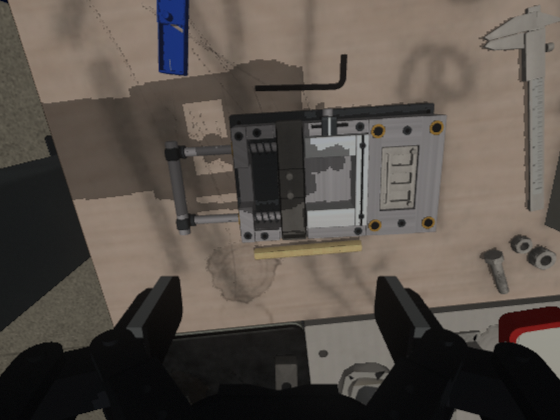

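Run:
```python
from h import *
p=np.load("w1.npz")
K,R,t=p["camera_matrix"],p["R"],p["t"];Z=p["z_map"]
r,c=np.mgrid[0:420,0:560]; W=((np.stack([c,r,np.ones_like(r)],-1)@np.linalg.inv(K).T*Z[...,None])-t)@R
m=(W[...,2]>55.5)&(W[...,2]<64)&(abs(W[...,0]-628)<40)&(abs(W[...,1]-124)<80)
m=cv2.morphologyEx(m.astype(np.uint8),cv2.MORPH_OPEN,np.ones((3,3)))
n,l,st,_=cv2.connectedComponentsWithStats(m); k=1+st[1:,4].argmax()
q=W[l==k]; print(st[k],np.median(q[:,2])); print("bar",cv2.minAreaRect(q[:,:2].astype(np.float32)))
# rectified map of mould at z=54, 0.5mm/px, mould yaw guess 0
im=np.array(p["color"]); xs=np.arange(490,730,.4); ys=np.arange(200,50,-.4)
P=np.stack(np.meshgrid(xs,ys)+[np.full((len(ys),len(xs)),54.0)],-1)@R.T+t; uv=P@K.T; uv=(uv[...,:2]/uv[...,2:]).astype(np.float32)
cv2.imwrite("pics/rect.png",cv2.remap(im,uv[...,0],uv[...,1],cv2.INTER_CUBIC))
```

```text
[277 168  28  31 719] 57.96892777275745
bar ((627.0640258789062, 123.41881561279297), (28.990625381469727, 25.923641204833984), 86.36742401123047)Traceback (most recent call last):
  File "<stdin>", line 11, in <module>
TypeError: can only concatenate tuple (not "list") to tuple
```

```bash
cat >> h.py <<'E'
def rect(p,x0,x1,y0,y1,z,s,f):
    K,R,t=p["camera_matrix"],np.array(p["R"]),np.array(p["t"])
    X,Y=np.meshgrid(np.arange(x0,x1,s),np.arange(y1,y0,-s)); P=np.stack([X,Y,0*X+z],-1)@R.T+t; uv=P@K.T; uv=(uv[...,:2]/uv[...,2:]).astype(np.float32)
    cv2.imwrite(f,cv2.remap(np.array(p["color"]),uv[...,0],uv[...,1],cv2.INTER_CUBIC))
E
python3 -c "
from h import *
rect(np.load('w1.npz'),490,730,50,200,54,.3,'pics/rect.png')"
```

```text
(no output)
```

View pics/rect.png

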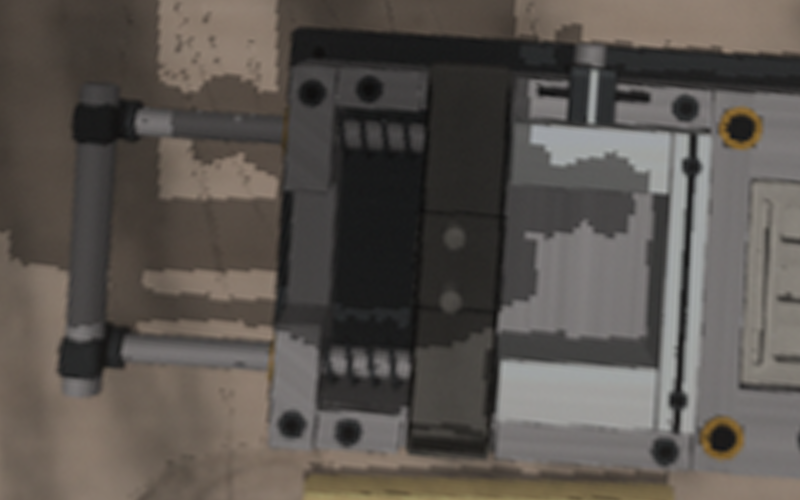

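```bash
python3 -m jog '[[[8,0,-30],[0,0,4],0.3],[[14,0,-60],[0,0,4],0.3],[[14,0,-60],[0,0,4],0.3],[[14,0,-60],[0,0,4],0.3],[[14,0,-60],[0,0,4],0.3],[[14,0,-60],[0,0,4],0.3],[[14,0,-60],[0,0,4],0.3],[[14,0,-60],[0,0,4],0.3]]'; python3 -c "
from h import *
s=sensors.sense();print(s['eef_pos'],s['ee_rot'],s['grip_width'])
p=capture('wrist');np.savez('w2.npz',**p)
rect(p,560,720,60,180,60,.25,'pics/r2.png')"
```

```text
time_s: 3.4
eef_pos: [625.5, 124.0, 159.6]
ee_rot: [0.001, 0.722, 0.692, 0.001]
force: [0.0, 0.1, -2.2]
grip_width: 0.703
[625.49008545 124.03971581 159.62135425] [6.58987222e-04 7.21506882e-01 6.92406581e-01 7.14729377e-04] 0.7026011007360822
```

View pics/r2.png

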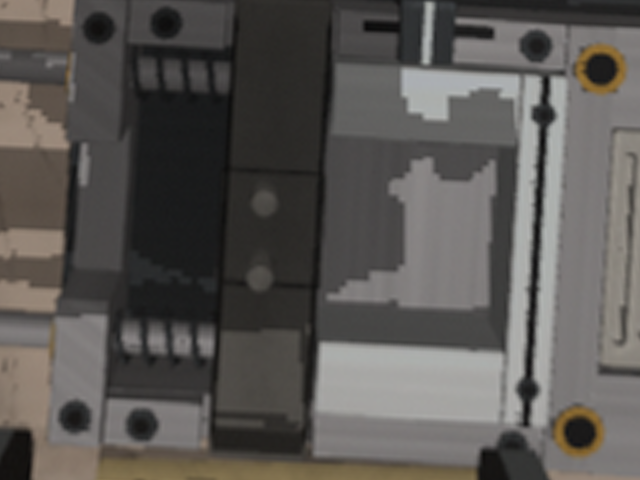

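```bash
python3 -m jog '[[[2,-1,-25],[0,0,0],0.3],[[2,-1,-50],[0,0,0],0.3],[[2,-1,-70],[0,0,0],0.3],[[2,-1,-85],[0,0,0],0.3],[[2,-1,-95],[0,0,0],0.3],[[2,-1,-105],[0,0,0],0.3],[[2,-1,-105],[0,0,0],0.3],[[2,-1,-105],[0,0,0],0.3]]' 60 && python3 -m jog '[[[0,0,0],[0,0,0],0.45],[[0,0,0],[0,0,0],0.6],[[0,0,0],[0,0,0],0.8],[[0,0,0],[0,0,0],1],[[0,0,0],[0,0,0],1],[[0,0,0],[0,0,0],1],[[0,0,0],[0,0,0],1],[[0,0,0],[0,0,0],1]]' 60
```

```text
time_s: 4.12
eef_pos: [627.5, 123.0, 53.7]
ee_rot: [0.0, 0.722, 0.692, 0.0]
force: [-0.1, 0.3, -2.0]
grip_width: 0.699
time_s: 4.78
eef_pos: [627.2, 122.9, 53.3]
ee_rot: [-0.0, 0.722, 0.692, -0.0]
force: [-0.3, 0.1, -1.7]
grip_width: 0.0
```

```bash
python3 -c "
from h import *
s=sensors.sense();print(s['eef_pos'],s['grip_width'],s['force'],s['time_s'],ctrl.tip_extent)
p=capture('wrist');cv2.imwrite('pics/w3.png',p['color'])
for q in ('lock_bar','slide_line','mark','handle'):
  for o in place_of(p,q)[:2]:
    r,c=o['centre']; print(q,round(o['p'],2),np.round([r,c]),np.round(world(p,r,c),1))
"
```

```text
[627.23214288 122.94077785  53.2875131 ] 0.0004459718744890316 [-0.27894317  0.11792805 -1.71410025] 4.7833 17.0
lock_bar 0.89 [258. 277.] [627.9 134.8  69.7]
slide_line 0.71 [275. 410.] [695.5 115.3  55.4]
mark 0.84 [185. 357.] [666.7 163.9  55. ]
handle 0.82 [260.  66.] [515.3 127.2  47.9]
```

View pics/w3.png

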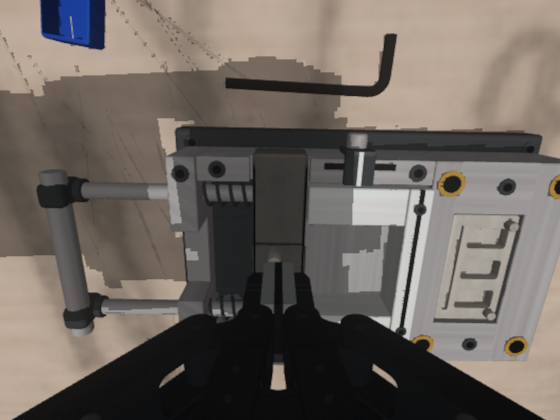

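```bash
python3 -c "
from h import *
p=capture('wrist')
for z in (36,51,60,70,80): print(z,np.round(pix(p,[627.2,134,z])),np.round(pix(p,[627.2,123,z])))
print('cam',-p['R'].T@p['t'])
for r in range(230,345,8): print(r,[tuple(np.round(world(p,r,c)).astype(int)) if p['z_map'][r,c]>0 else 0 for c in (240,260,272,288,300,320)])
cv2.imwrite('pics/w3c.png',cv2.resize(p['color'][200:400,180:400],None,fx=3,fy=3,interpolation=cv2.INTER_CUBIC))
"
```

```text
36 [232. 276.] [250. 277.]
51 [243. 276.] [262. 277.]
60 [250. 276.] [271. 277.]
70 [260. 276.] [281. 277.]
80 [270. 276.] [292. 277.]
cam [631.02876755 203.42771623 209.58580636]
230 [(np.int64(604), np.int64(128), np.int64(15)), (np.int64(619), np.int64(139), np.int64(45)), (np.int64(625), np.int64(139), np.int64(45)), (np.int64(634), np.int64(138), np.int64(45)), (np.int64(640), np.int64(138), np.int64(45)), (np.int64(652), np.int64(133), np.int64(33))]
238 [(np.int64(604), np.int64(122), np.int64(15)), (np.int64(619), np.int64(134), np.int64(45)), (np.int64(625), np.int64(134), np.int64(45)), (np.int64(633), np.int64(134), np.int64(45)), (np.int64(640), np.int64(134), np.int64(45)), (np.int64(652), np.int64(128), np.int64(33))]
246 [(np.int64(604), np.int64(117), np.int64(15)), (np.int64(619), np.int64(136), np.int64(58)), (np.int64(625), np.int64(135), np.int64(58)), (np.int64(633), np.int64(135), np.int64(58)), (np.int64(639), np.int64(135), np.int64(58)), (np.int64(652), np.int64(123), np.int64(33))]
254 [(np.int64(603), np.int64(111), np.int64(14)), (np.int64(619), np.int64(1
[... 2618 characters left out ...]
, np.int64(134), np.int64(118)), (np.int64(635), np.int64(135), np.int64(119)), (np.int64(642), np.int64(134), np.int64(118))]
334 [(np.int64(616), np.int64(135), np.int64(122)), (np.int64(623), np.int64(135), np.int64(122)), (np.int64(626), np.int64(127), np.int64(113)), (np.int64(631), np.int64(134), np.int64(122)), (np.int64(635), np.int64(134), np.int64(123)), (np.int64(641), np.int64(134), np.int64(123))]
342 [(np.int64(618), np.int64(139), np.int64(131)), (np.int64(623), np.int64(135), np.int64(126)), (np.int64(626), np.int64(124), np.int64(113)), (np.int64(631), np.int64(134), np.int64(125)), (np.int64(635), np.int64(135), np.int64(126)), (np.int64(640), np.int64(138), np.int64(131))]
```

View pics/w3c.png

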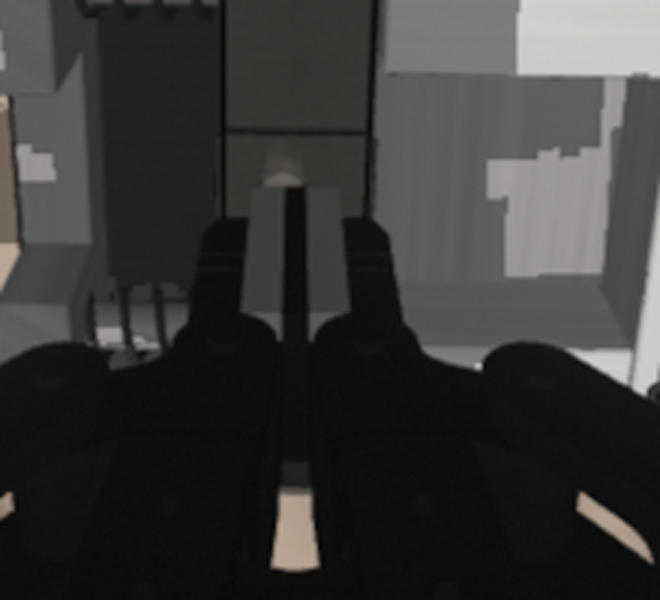

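```bash
python3 -c "
from h import *
for f,tz in (('w1.npz',216.6),('w2.npz',159.6)):
    p=np.load(f);K,R,t=p['camera_matrix'],p['R'],p['t'];Z=p['z_map']
    r,c=np.mgrid[0:420,0:560]; W=((np.stack([c,r,np.ones_like(r)],-1)@np.linalg.inv(K).T*Z[...,None])-t)@R
    m=(Z>60)&(Z<200)&(W[...,2]>tz-40)
    q=W[m]; o=np.argsort(q[:,2])[:400]; print(f,q[o[::50]].round(1).tolist(), 'table',np.median(W[30:60,200:240,2]), 'left tip mm', q[q[:,0]<620][:,2].min(), q[q[:,0]>640][:,2].min())
"
```

```text
w1.npz [[571.7, 125.6, 242.7], [570.7, 116.2, 244.6], [656.9, 115.9, 245.6], [657.1, 116.3, 246.3], [657.9, 124.9, 247.0], [572.2, 125.2, 247.6], [658.0, 125.6, 248.2], [571.1, 114.4, 248.7]] table 0.19376583177890822 left tip mm 242.66713413526344 242.84983592563563
w2.npz [[656.1, 127.3, 177.2], [596.1, 128.9, 180.1], [655.8, 129.6, 181.3], [596.0, 128.2, 182.4], [596.0, 126.1, 183.1], [655.8, 126.0, 183.8], [593.4, 136.9, 184.5], [593.9, 136.7, 185.0]] table 0.2558715177898767 left tip mm 177.31369583857108 177.15449355531655
```

The fingers closed in the air. The depth images put the tips about 17 mm above the reported TCP, not 17 mm below it, and both earlier pictures show the same. I'll open, go down about 31 mm further and watch the force.

```bash
python3 -m jog '[[[0,0,8],[0,0,0],0.3],[[0,0,8],[0,0,0],0.3],[[0,0,8],[0,0,0],0.3],[[0,0,8],[0,0,0],0.3],[[0,0,8],[0,0,0],0.3],[[0,0,0],[0,0,0],0.3],[[0,0,-8],[0,0,0],0.3],[[0,0,-14],[0,0,0],0.3]]' 60 && python3 -m jog '[[[0,0,-5],[0,0,0],0.3],[[0,0,-9],[0,0,0],0.3],[[0,0,-12],[0,0,0],0.3],[[0,0,-15],[0,0,0],0.3],[[0,0,-17],[0,0,0],0.3],[[0,0,-17],[0,0,0],0.3],[[0,0,-17],[0,0,0],0.3],[[0,0,-17],[0,0,0],0.3]]' 60
python3 -c "
from h import *
p=capture('wrist');K,R,t=p['camera_matrix'],p['R'],p['t'];Z=p['z_map']
r,c=np.mgrid[0:420,0:560]; W=((np.stack([c,r,np.ones_like(r)],-1)@np.linalg.inv(K).T*Z[...,None])-t)@R
m=(abs(W[...,1]-130)<8)
for a,b in((585,612),(642,668)):
  q=W[m&(W[...,0]>a)&(W[...,0]<b)&(Z<190)]; print(np.percentile(q,[1,50,99],axis=0).round())
cv2.imwrite('pics/w4.png',p['color'])"
```

```text
time_s: 5.75
eef_pos: [626.7, 122.9, 37.7]
ee_rot: [-0.001, 0.722, 0.692, -0.001]
force: [0.9, 1.0, -2.5]
grip_width: 0.699
time_s: 6.42
eef_pos: [627.4, 123.0, 22.6]
ee_rot: [0.0, 0.722, 0.692, 0.0]
force: [0.2, 0.4, -2.2]
grip_width: 0.702
[[585. 122.  14.]
 [595. 134.  68.]
 [610. 138. 100.]]
[[642. 122.  32.]
 [659. 132.  77.]
 [668. 138. 122.]]
```

View pics/w4.png

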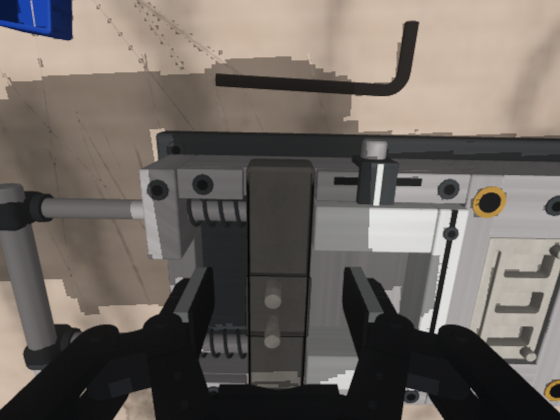

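The fingers now stand either side of the bar: pads at columns ~205 and ~350, bar centred at ~278, nothing touching. Closing.

```bash
python3 -m jog '[[[0,0,0],[0,0,0],0.45],[[0,0,0],[0,0,0],0.6],[[0,0,0],[0,0,0],0.8],[[0,0,0],[0,0,0],1],[[0,0,0],[0,0,0],1],[[0,0,0],[0,0,0],1],[[0,0,0],[0,0,0],1],[[0,0,0],[0,0,0],1]]' 70
```

```text
time_s: 7.13
eef_pos: [627.4, 122.9, 22.7]
ee_rot: [0.0, 0.722, 0.692, 0.0]
force: [-1.3, 0.2, 2.8]
grip_width: 0.288
```

```bash
python3 -m jog '[[[0,0,4],[0,0,0],1],[[0,0,12],[0,0,0],1],[[0,0,25],[0,0,0],1],[[0,0,45],[0,0,0],1],[[0,0,65],[0,0,0],1],[[0,0,85],[0,0,0],1],[[0,0,100],[0,0,0],1],[[0,0,100],[0,0,0],1]]' 70 && python3 -c "
from h import *
p=capture('wrist');cv2.imwrite('pics/w5.png',p['color'])
for o in place_of(p,'lock_bar')[:2]:
    r,c=o['centre']; print(o['p'],r,c,world(p,r,c))"
```

```text
time_s: 7.8
eef_pos: [628.8, 123.0, 126.7]
ee_rot: [0.002, 0.721, 0.692, 0.002]
force: [1.0, 1.2, -4.9]
grip_width: 0.288
0.97 288.3 278.3 [629.58058591 134.9625512  169.7432154 ]
```

```bash
python3 -m jog '[[[-10,-4,0],[0,0,0],1],[[-30,-15,0],[0,0,0],1],[[-50,-35,0],[0,0,0],1],[[-70,-60,0],[0,0,0],1],[[-90,-90,0],[0,0,0],1],[[-110,-120,0],[0,0,0],1],[[-125,-150,0],[0,0,0],1],[[-135,-180,0],[0,0,0],1]]' 70 && python3 -m jog '[[[-5,-32,0],[0,0,0],1],[[-10,-65,0],[0,0,0],1],[[-15,-100,0],[0,0,0],1],[[-20,-135,0],[0,0,0],1],[[-23,-170,0],[0,0,0],1],[[-23,-200,-5],[0,0,0],1],[[-23,-218,-15],[0,0,0],1],[[-23,-222,-20],[0,0,0],1]]' 70
python3 -c "
from h import *
p=capture('wrist');cv2.imwrite('pics/w5.png',p['color']);print(sensors.sense()['eef_pos'])"
```

```text
time_s: 8.57
eef_pos: [490.0, -57.8, 121.2]
ee_rot: [-0.001, 0.721, 0.693, -0.001]
force: [1.6, 0.8, -4.8]
grip_width: 0.286
time_s: 9.23
eef_pos: [468.1, -281.3, 100.2]
ee_rot: [-0.001, 0.723, 0.691, -0.0]
force: [-0.4, 0.8, -5.4]
grip_width: 0.285
[ 467.89291819 -279.91762184   99.48245908]
```

View pics/w5.png

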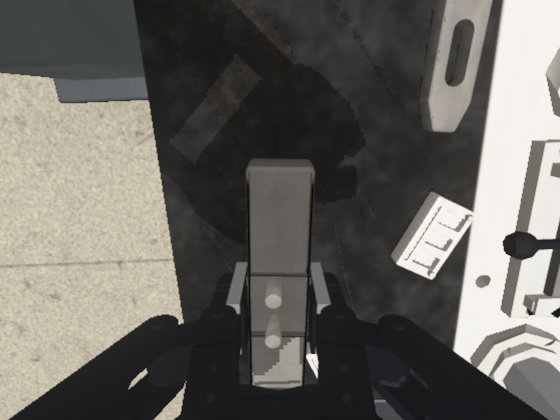

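The bar is held level over free mat, with the strap clamp (col 460, row 60) and an insert (435, 235) clear to the right. Lowering.

```bash
python3 -m jog '[[[0,0,-15],[0,0,0],1],[[0,0,-35],[0,0,0],1],[[0,0,-58],[0,0,0],1],[[0,0,-80],[0,0,0],1],[[0,0,-98],[0,0,0],1],[[0,0,-110],[0,0,0],1],[[0,0,-114],[0,0,0],1],[[0,0,-114],[0,0,0],1]]' 70 && python3 -m jog '[[[0,0,-1],[0,0,0],1],[[0,0,-2],[0,0,0],1],[[0,0,-3],[0,0,0],1],[[0,0,-4],[0,0,0],1],[[0,0,-5],[0,0,0],1],[[0,0,-5],[0,0,0],1],[[0,0,-5],[0,0,0],1],[[0,0,-5],[0,0,0],1]]' 70
```

```text
time_s: 9.95
eef_pos: [469.1, -277.9, -11.8]
ee_rot: [-0.001, 0.721, 0.693, 0.0]
force: [-0.2, 0.3, -5.0]
grip_width: 0.288
time_s: 10.62
eef_pos: [469.8, -279.2, -13.0]
ee_rot: [0.001, 0.721, 0.693, 0.0]
force: [-9.5, 10.5, 32.4]
grip_width: 0.289
```

```bash
python3 -m jog '[[[0,0,1],[0,0,0],1],[[0,0,2],[0,0,0],1],[[0,0,3],[0,0,0],1],[[0,0,3.5],[0,0,0],1],[[0,0,3.5],[0,0,0],1],[[0,0,3.5],[0,0,0],1],[[0,0,3.5],[0,0,0],1],[[0,0,3.5],[0,0,0],1]]' 70; python3 -c "
from h import *
p=capture('wrist')
for r in (165,172,185,200,230): print(r,[world(p,r,c).round(1).tolist() for c in (200,258,280,302,350)])"
```

```text
time_s: 11.28
eef_pos: [469.5, -279.2, -12.9]
ee_rot: [0.0, 0.722, 0.692, 0.0]
force: [-0.4, 2.2, 3.5]
grip_width: 0.291
165 [[439.1, -223.8, 1.1], [465.3, -220.5, 24.5], [473.1, -221.0, 23.5], [480.9, -221.2, 24.2], [502.9, -226.5, 0.6]]
172 [[438.8, -226.7, 1.3], [464.1, -226.1, 9.5], [473.0, -226.5, 9.1], [481.8, -226.9, 9.1], [503.0, -229.5, 0.7]]
185 [[438.0, -232.5, 0.8], [463.7, -231.6, 8.8], [472.7, -231.9, 9.2], [481.7, -232.2, 9.5], [503.1, -235.2, 0.9]]
200 [[437.2, -239.3, 0.8], [463.4, -237.9, 9.1], [472.5, -238.2, 9.4], [481.6, -238.6, 9.4], [503.2, -241.9, 1.0]]
230 [[435.6, -253.4, 0.8], [462.6, -251.2, 9.3], [472.0, -251.7, 9.0], [481.4, -252.0, 9.2], [503.7, -256.3, 0.6]]
```

The fingertips touch the mat with the bar's underside about 8 mm up, well below the 25 mm drop limit. I'll ease the grip and open gently.

```bash
python3 -m jog '[[[0,0,0],[0,0,0],1],[[0,0,0],[0,0,0],1],[[0,0,0],[0,0,0],0.7],[[0,0,0],[0,0,0],0.65],[[0,0,0],[0,0,0],0.6],[[0,0,0],[0,0,0],0.5],[[0,0,0],[0,0,0],0.4],[[0,0,0],[0,0,0],0.3]]' 20; python3 -m jog '[[[0,0,2],[0,0,0],0.3],[[0,0,10],[0,0,0],0.3],[[0,0,25],[0,0,0],0.3],[[0,0,50],[0,0,0],0.3],[[0,0,80],[0,0,0],0.3],[[0,0,115],[0,0,0],0.3],[[0,0,140],[0,0,0],0.3],[[0,0,150],[0,0,0],0.3]]' 20; python3 -c "
from h import *
p=capture('wrist');cv2.imwrite('pics/w6.png',p['color'])
for o in place_of(p,'lock_bar')[:2]:
    r,c=o['centre']; print(o['p'],r,c,world(p,r,c))
    for dr in range(-50,55,10): print([round(world(p,r+dr,c+k)[2],1) for k in (-10,0,10)],end=' ')"
```

```text
time_s: 12.0
eef_pos: [469.0, -279.0, -13.5]
ee_rot: [-0.0, 0.722, 0.692, -0.0]
force: [0.2, -0.2, -3.0]
grip_width: 0.699
time_s: 12.67
eef_pos: [470.3, -280.0, 141.2]
ee_rot: [0.003, 0.721, 0.692, 0.0]
force: [0.1, 0.7, -2.9]
grip_width: 0.702
0.85 191.3 278.3 [ 471.82957725 -275.543774     14.11750834]
[np.float64(0.8), np.float64(0.4), np.float64(0.8)] [np.float64(1.2), np.float64(1.2), np.float64(0.9)] [np.float64(0.5), np.float64(1.3), np.float64(1.3)] [np.float64(0.8), np.float64(0.8), np.float64(0.8)] [np.float64(13.9), np.float64(13.5), np.float64(16.3)] [np.float64(13.2), np.float64(14.1), np.float64(14.3)] [np.float64(14.2), np.float64(14.0), np.float64(14.5)] [np.float64(14.5), np.float64(13.9), np.float64(16.0)] [np.float64(1.2), np.float64(0.8), np.float64(15.5)] [np.float64(1.2), np.float64(0.9), np.float64(1.4)] [np.float64(1.3), np.float64(0.8), np.float64(1.6)] 0.72 64.0 423.2 [ 5.93474413e+02 -1.77532319e+02  3.09006409e-01]
[np.float64(11.3), np.float64(16.4), np.float64(16.5)] [np.float64(14.1), np.float64(16.0), np.float64(16.5)] [np.float64(15.5), np.float64(16.5), np.float64(13.7)] [np.float64(16.4), np.float64(0.4), np.float64(4.6)] [np.float64(16.5), np.float64(0.4), np.float64(8.5)] [np.float64(16.1), np.float64(0.3), np.float64(12.3)] [np.float64(16.3), np.float64(0.3), np.float64(15.3)] [np.float64(17.0), np.float64(0.9), np.float64(16.5)] [np.float64(16.8), np.float64(16.1), np.float64(16.6)] [np.float64(16.5), np.float64(16.7), np.float64(16.6)] [np.float64(16.2), np.float64(16.5), np.float64(0.3)]
```

View pics/w6.png

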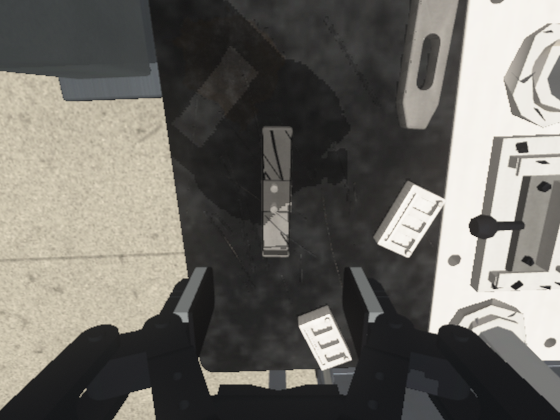

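Bar lies flat on the mat at about (471, -278), clear of the inserts and clamp. Now the handle.

```bash
python3 -m jog '[[[0,30,0],[0,0,0],0.4],[[0,65,0],[0,0,0],0.4],[[0,100,0],[0,0,0],0.4],[[5,140,0],[0,0,0],0.4],[[10,180,0],[0,0,0],0.4],[[15,220,0],[0,0,0],0.4],[[20,260,0],[0,0,0],0.4],[[25,300,0],[0,0,0],0.4]]' 20 && python3 -m jog '[[[6,35,0],[0,0,0],0.4],[[12,65,0],[0,0,0],0.4],[[17,90,0],[0,0,0],0.4],[[19,102,0],[0,0,0],0.4],[[20,105,0],[0,0,0],0.4],[[20,105,0],[0,0,0],0.4],[[20,105,0],[0,0,0],0.4],[[20,105,0],[0,0,0],0.4]]' 20; python3 -c "
from h import *
p=capture('wrist');np.savez('w7.npz',**p)
for q in ('handle','slide_line','mark'):
  for o in place_of(p,q)[:1]:
    r,c=o['centre']; print(q,o['p'],r,c,world(p,r,c))
for o in cut_out(p,'handle')[:1]: print(o['box'])
s=sensors.sense();print(s['eef_pos'])
p=capture('top')
for o in place_of(p,'lock_bar')[:3]:
    r,c=o['centre']; print(o['p'],world(p,r,c))"
```

```text
time_s: 13.43
eef_pos: [493.1, 23.0, 134.9]
ee_rot: [-0.001, 0.722, 0.692, -0.001]
force: [0.8, 0.7, -1.9]
grip_width: 0.601
time_s: 14.1
eef_pos: [514.1, 124.7, 136.5]
ee_rot: [-0.0, 0.722, 0.692, -0.0]
force: [0.7, 0.1, -1.8]
grip_width: 0.597
handle 0.83 208.7 278.0 [514.59225526 126.40575196  48.56828745]
slide_line 0.56 215.7 522.4 [696.42441073 115.39822958  55.18383016]
mark 0.61 150.2 492.8 [666.7651776  165.17499124  55.06931593]
[266.1, 146.1, 544.8, 270.1]
[514.26380941 125.41197552 136.86882458]
0.58 [ 4.70309279e+02 -2.67931757e+02  3.67831475e-01]
0.39 [517.64644488 164.69813886 445.48037006]
```

```bash
python3 -m jog '[[[0,0,-25],[0,0,0],0.4],[[0,0,-55],[0,0,0],0.4],[[0,0,-80],[0,0,0],0.4],[[0,0,-100],[0,0,0],0.4],[[0,0,-112],[0,0,0],0.4],[[0,0,-120],[0,0,0],0.4],[[0,0,-124],[0,0,0],0.4],[[0,0,-124],[0,0,0],0.4]]' 20 && python3 -m jog '[[[0,0,0],[0,0,0],0.5],[[0,0,0],[0,0,0],0.65],[[0,0,0],[0,0,0],0.8],[[0,0,0],[0,0,0],0.9],[[0,0,0],[0,0,0],1],[[0,0,0],[0,0,0],1],[[0,0,0],[0,0,0],1],[[0,0,0],[0,0,0],1]]' 100
```

```text
time_s: 15.12
eef_pos: [514.1, 125.9, 12.5]
ee_rot: [-0.0, 0.722, 0.692, -0.0]
force: [0.9, -0.3, -1.9]
grip_width: 0.598
time_s: 15.78
eef_pos: [513.0, 126.1, 13.6]
ee_rot: [-0.001, 0.722, 0.692, -0.001]
force: [-9.3, -1.0, 9.7]
grip_width: 0.101
```

Gripped. Pulling 26 mm of the ~30 mm, then I'll measure.

```bash
python3 -m jog '[[[-4,0.2,0],[0,0,0],1],[[-8,0.4,0],[0,0,0],1],[[-12,0.6,0],[0,0,0],1],[[-16,0.7,0],[0,0,0],1],[[-20,0.9,0],[0,0,0],1],[[-24,1.1,0],[0,0,0],1],[[-26,1.2,0],[0,0,0],1],[[-26,1.2,0],[0,0,0],1]]' 100
cat > m.py <<'E'
from h import *
import sys
s=sensors.sense();print(s['eef_pos'],s['force'],s['grip_width'])
p=capture('wrist');np.savez(sys.argv[1]+'.npz',**p)
for q in ('handle','slide_line','mark'):
  for o in place_of(p,q)[:1]:
    r,c=o['centre']; print(q,o['p'],r,c,world(p,r,c))
rect(p,620,720,90,180,54,.13,'pics/'+sys.argv[1]+'.png')
E
python3 m.py a1
```

```text
time_s: 16.45
eef_pos: [490.3, 127.4, 13.7]
ee_rot: [0.002, 0.722, 0.692, 0.003]
force: [9.7, 2.5, -4.4]
grip_width: 0.101
[490.2933138  127.38858875  13.74767705] [ 9.73619122  2.52444486 -4.44540204] 0.10095591149432083
handle 0.59 296.5 275.0 [489.43445207 130.48708388  48.47053786]
```

View pics/a1.png

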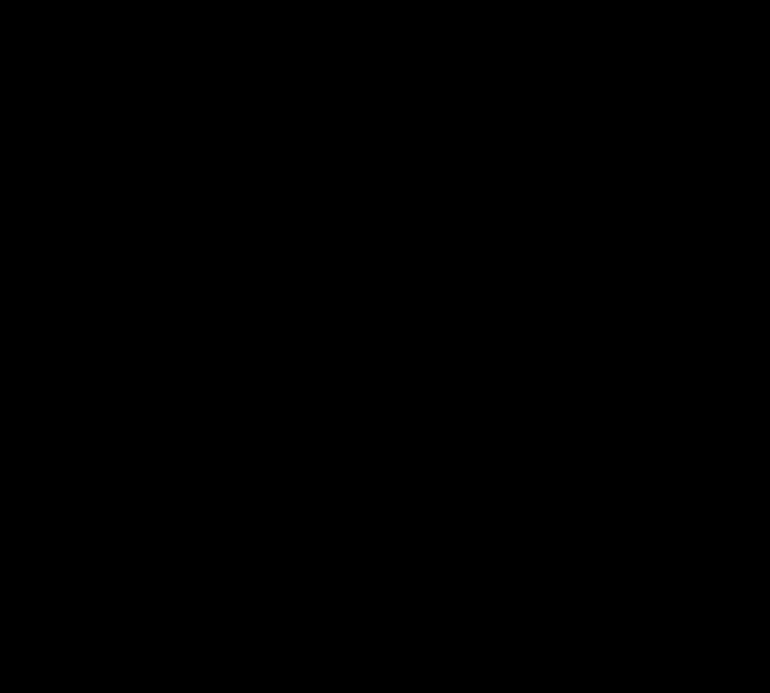

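```bash
python3 -m jog '[[[-1,0,0],[0,0,0],1],[[-2,0.1,0],[0,0,0],1],[[-3,0.1,0],[0,0,0],1],[[-4,0.2,0],[0,0,0],1],[[-5,0.2,0],[0,0,0],1],[[-5,0.2,0],[0,0,0],1],[[-5,0.2,0],[0,0,0],1],[[-5,0.2,0],[0,0,0],1]]' 100
cat > m.py <<'E'
from h import *
import sys
n=sys.argv[1]
u=np.array([np.cos(np.radians(-2.6)),np.sin(np.radians(-2.6))])
s=sensors.sense();print(s['eef_pos'],s['force'],s['grip_width'])
for k in ('top','scene','wrist'):
  p=capture(k);np.savez(n+k+'.npz',**p); W={}
  for q in ('handle','slide_line','mark'):
   for o in place_of(p,q)[:1]:
    r,c=o['centre']; W[q]=world(p,r,c,48 if q=='handle' else 54); print(k,q,round(o['p'],2),W[q].round(1))
  if 'mark' in W and 'slide_line' in W: print('line-mark along u',(W['slide_line']-W['mark'])[:2]@u)
  if k!='wrist': rect(p,600,720,80,190,54,.15 if 0 else .3,f'pics/{n}{k}.png')
a=cv2.imread(f'pics/{n}top.png');b=cv2.imread(f'pics/{n}scene.png')
cv2.imwrite(f'pics/{n}.png',cv2.resize(np.hstack([a,b]),(800,367),interpolation=cv2.INTER_CUBIC))
E
python3 m.py b1
```

```text
time_s: 17.32
eef_pos: [485.8, 127.6, 13.7]
ee_rot: [0.002, 0.722, 0.692, 0.003]
force: [10.4, 4.3, -4.9]
grip_width: 0.099
[485.79700234 127.64539335  13.71738656] [10.44691212  4.34269944 -4.91791266] 0.0990558962583729
top handle 0.56 [466.3 425.3  48. ]
top slide_line 0.65 [673.5 112.2  54. ]
top mark 0.61 [662.9 169.8  54. ]
line-mark along u 13.237135793980942
scene handle 0.55 [485.2 137.   48. ]
scene mark 0.49 [671.2 166.7  54. ]
wrist handle 0.8 [486.  130.6  48. ]
```

View pics/b1.png

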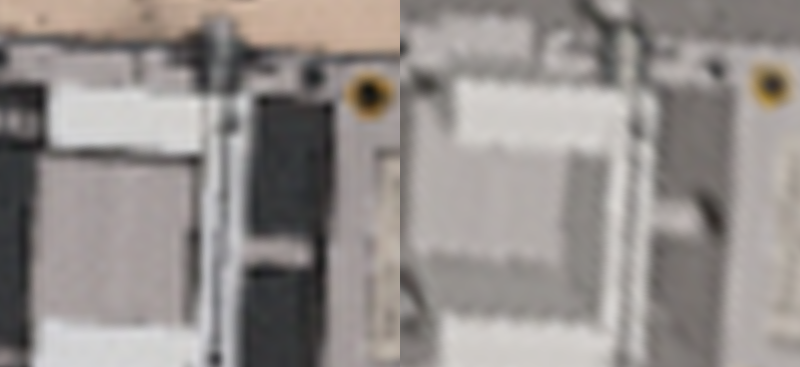

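```bash
cat > prof.py <<'E'
from h import *
import sys
from scipy.ndimage import map_coordinates
a=np.radians(-2.6);u=np.array([np.cos(a),np.sin(a)]);v=np.array([-u[1],u[0]]);o=np.array([627.7,120.5])
def prof(f,y0,y1,x0,x1,step=.25):
    p=np.load(f);g=p['color'].astype(float).mean(2);K,R,t=p["camera_matrix"],p["R"],p["t"]
    xs=np.arange(x0,x1,step);ys=np.arange(y0,y1,.5);X,Y=np.meshgrid(xs,ys)
    P=np.concatenate([o+X[...,None]*u+Y[...,None]*v,0*X[...,None]+54],-1)@R.T+t;q=P@K.T
    return xs,np.median(map_coordinates(g,[q[...,1]/q[...,2],q[...,0]/q[...,2]],order=1),0)
def peak(xs,I,sgn):
    I=sgn*I; k=I.argmax(); w=abs(xs-xs[k])<3.5; b=np.percentile(I[w],20); ww=np.clip(I[w]-b,0,None); return round(float((xs[w]*ww).sum()/ww.sum()),2)
for f,l0,l1 in [a.split(',') for a in sys.argv[1:]]:
    l0,l1=float(l0),float(l1)
    xs,A=prof(f,50,57,30,54); xl,B=prof(f,-22,22,l0,l1)
    print(f,'mark',peak(xs,A,1),'line',peak(xl,B,-1)); print(' mark',A[::6].round().astype(int).tolist()); print(' line',B[::4].round().astype(int).tolist(), 'from',l0)
E
python3 prof.py w1.npz,63,73 w2.npz,63,73 top0.npz,63,73 b1top.npz,34,48 b1scene.npz,34,48
```

```text
w1.npz mark 37.68 line 67.81
 mark [67, 40, 47, 46, 69, 154, 97, 46, 46, 46, 65, 81, 81, 67, 68, 68]
 line [151, 162, 162, 138, 79, 41, 105, 154, 162, 162] from 63.0
w2.npz mark 37.7 line 67.88
 mark [44, 45, 50, 49, 73, 164, 102, 49, 49, 49, 75, 88, 87, 89, 85, 85]
 line [165, 173, 172, 156, 86, 36, 106, 166, 173, 173] from 63.0
top0.npz mark 53.02 line 65.83
 mark [54, 58, 74, 90, 101, 96, 79, 70, 62, 61, 63, 71, 83, 91, 96, 110]
 line [177, 161, 145, 138, 150, 167, 180, 179, 177, 171] from 63.0
b1top.npz mark 53.02 line 46.93
 mark [55, 59, 77, 93, 104, 99, 80, 70, 63, 62, 62, 71, 84, 92, 99, 112]
 line [174, 181, 171, 153, 144, 146, 153, 169, 178, 171, 150, 126, 101, 78] from 34.0
b1scene.npz mark 52.97 line 47.02
 mark [95, 90, 97, 114, 134, 150, 150, 131, 111, 110, 120, 136, 142, 148, 152, 157]
 line [167, 180, 191, 194, 190, 179, 168, 163, 165, 174, 180, 181, 170, 154] from 34.0
```

Wrist profiles give 30.15 mm of travel needed. The top camera shows 27.7 mm so far, so about 2.4 mm more.

```bash
python3 -m jog '[[[-0.5,0,0],[0,0,0],1],[[-1,0,0],[0,0,0],1],[[-1.5,0.1,0],[0,0,0],1],[[-2,0.1,0],[0,0,0],1],[[-2.5,0.1,0],[0,0,0],1],[[-2.5,0.1,0],[0,0,0],1],[[-2.5,0.1,0],[0,0,0],1],[[-2.5,0.1,0],[0,0,0],1]]' 100; python3 m.py c1; sed -i 's/30,54)/30,43)/' prof.py; python3 prof.py top0.npz,63,70 b1top.npz,35,42 c1top.npz,32,41 b1scene.npz,36,46 c1scene.npz,33,44; python3 -c "
from h import *
p=np.load('c1top.npz')
print([round(float(np.median(world(p,*pix(p,[470+d,-278,15]))[2])),1) for d in (-4,0,4)])"
```

```text
time_s: 18.58
eef_pos: [483.5, 127.8, 13.7]
ee_rot: [0.002, 0.722, 0.692, 0.003]
force: [10.9, 4.3, -5.9]
grip_width: 0.104
[483.47024737 127.81139238  13.73629352] [10.90223579  4.30676969 -5.86211197] 0.10358638285085857
top slide_line 0.75 [673.3 105.3  54. ]
top mark 0.6 [664.  177.1  54. ]
line-mark along u 12.572712918945191
scene handle 0.85 [478.9 135.2  48. ]
scene slide_line 0.9 [661.2 119.1  54. ]
scene mark 0.62 [664.5 159.1  54. ]
line-mark along u -1.5543399115037897
wrist handle 0.91 [484. 130.  48.]
top0.npz mark 36.25 line 65.83
 mark [54, 58, 74, 90, 101, 96, 79, 70, 62]
 line [177, 161, 145, 138, 150, 167, 180] from 63.0
b1top.npz mark 36.22 line 38.54
 mark [55, 59, 77, 93, 104, 99, 80, 70, 63]
 line [181, 171, 153, 144, 146, 153, 169] from 35.0
c1top.npz mark 36.18 line 36.38
 mark [55, 59, 77, 92, 102, 97, 80, 70, 64]
 line [180, 181, 174, 154, 142, 147, 159, 176, 179] from 32.0
b1scene.npz mark 38.18 line 41.28
 mark [95, 90, 97, 114, 134, 150, 150, 131, 111]
 line [191, 194, 190, 179, 168, 163, 165, 174, 180, 181] from 36.0
c1scene.npz mark 38.16 line 38.82
 mark [95, 89, 97, 113, 133, 151, 150, 130, 111]
 line [184, 192, 193, 184, 171, 162, 160, 166, 175, 179, 175] from 33.0
[10.7, 10.8, 10.8]
```

View pics/c1.png

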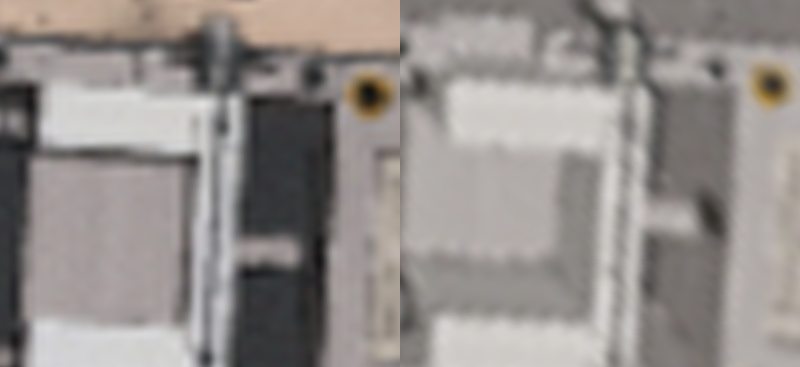

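Lines agree to 0.2 mm (top) and 0.7 mm (scene). One holding call with a 0.4 mm trim, then hand in.

```bash
python3 -m jog '[[[-0.4,0,0],[0,0,0],1],[[-0.4,0,0],[0,0,0],1],[[-0.4,0,0],[0,0,0],1],[[-0.4,0,0],[0,0,0],1],[[-0.4,0,0],[0,0,0],1],[[-0.4,0,0],[0,0,0],1],[[-0.4,0,0],[0,0,0],1],[[-0.4,0,0],[0,0,0],1]]' 100; python3 -c "
from h import *
print(ctrl.finish_job())"
```

```text
time_s: 19.85
eef_pos: [483.1, 127.8, 13.7]
ee_rot: [0.002, 0.722, 0.692, 0.003]
force: [11.5, 4.8, -5.8]
grip_width: 0.102
the job is handed in; nothing more can be done
None
```

The lock bar is out and lying flat on the mat. The slide is pulled out to the index tab and held there by its handle with a 100 N grip. I handed the job in at about 20 s, and no verdict came back.

**Lock bar:** It lies at about (471, -278) mm, clear of the inserts and the clamp. It settled the last 8 mm or so onto the mat when I let go, because the fingertips touched the mat first. That is well under the 25 mm drop limit.

**Slide:** After the main pull, its line was about 0.2 mm short of the tab's line in the top camera and 0.7 mm short in the scene camera. I then pulled 0.4 mm more without taking another picture. The arm read 11.5 N along the pull at the end, which fits the spring's 10 to 13 N at the mark.

**Checks that failed or disagreed:**
- **First grasp:** It closed in the air above the bar. The fingertips stand about 13–17 mm above the reported TCP, not 17 mm below it, so I corrected heights from the depth images.
- **Finding the lines:** The network's points for the two lines in the top view were about 13 mm off. I used measured brightness profiles of the lines instead.
- **Bar height:** Depth readings on the dark bar varied by several mm: 14 mm close up and 11 mm in the last top view, against a true 16 mm. In the last top view I read only that one height.
- **Tools and parts:** I didn't measure them again at the end. No unexpected contact showed up along the way.

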